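# Draw the two side-core slides out of the mould

### The job

Free the moulded shells: hook a fingertip behind the upright lip of the narrow slide and draw it out of the mould all the way to its stop; only then draw the wide slide out to its stop the same way. Do not grip the lips - keep off the rubber bumper on their outer face and ends - and leave the tape roll, the jar and the dowel pin where they are. Finish with both slides out and the hand clear.

Things in the scene. Friction and masses are not known exactly. Their poses are not given: they have to be found in the camera images.
- mould: Aluminium mould half on a steel plate, fixed to the bench; yaw within 0.5 rad. Origin on the bench plane, z up, x away from the robot along the rails: slides draw out along -x. Plate 340 (x) by 320 (y) by 20 mm, centred. Block x 0 to 160, y -150 to 150, top z 75 mm; its front face is x = 0. Two pillars at its rear corners (x 145, y +-135) reach z 105 mm.
- narrow_slide (a joint): Narrow slide's travel, m: 0 home, 0.080 out at its hard stop; starts 0 to 0.012. On rails at y = +70 or -70 mm of the mould (the wide slide at the other). Bed top 50 mm above the bench; upright lip at its outer end, 50 mm wide, 10 thick, top at 90 mm. Open pocket from lip to mould face: 66 mm long at 0. About 0.6 kg; needs about 4 N to draw, stays where left.
- narrow_lip (a point): Middle of the top edge of the inner face (the face towards the mould) of the narrow slide's lip, 90 mm above the bench, 40 mm above the bed; moves with the slide. x axis points into the mould, along the rail; y along the lip; z up.
- narrow_bumper: Black rubber bumper over the outer face (5 mm thick) and both ends of the narrow lip, 36 to 84 mm above the bench, 60 mm over the ends. Must not be pressed. Its origin is the slide's: on the rail's centre line, 20 mm above the bench, 66 mm from the lip's inner face towards the mould.
- wide_slide (a joint): Travel of the wide slide in m, same meaning and behaviour: 0 = home, 0.080 = out against its hard stop, starts between 0 and 0.012. Same shape and heights as the narrow slide, but bed and lip are 100 mm wide.
- wide_lip (a point): Middle of the top edge of the inner face of the wide slide's lip, 90 mm above the bench; axes as for narrow_lip.
- wide_bumper: Black rubber bumper over the outer face and ends of the wide lip, 110 mm over the ends; otherwise as the narrow one. It must not be pressed.
- tape: Yellow roll of tape lying flat on the bench to the left of the mould plate, 90 mm across, 25 mm high. Origin at the centre of its underside. Bystander.
- jar: Closed jar of 64 mm diameter, 75 mm high, standing on the bench to the right of the mould plate. Origin at the centre of its underside. Bystander.
- dowel: Loose steel dowel pin, 20 mm diameter, 40 mm tall, standing on the middle of the mould's top (its top 115 mm above the bench). Origin at the centre of its underside. Bystander.

How it is judged (in metres and radians):
On the way, in this order (a step that is already met when the one before it is completed fails the run):
1. the narrow slide is out at its stop while the wide slide is still in (value of joint narrow_slide above 0.073 m and value of joint wide_slide below 0.025 m), for 0.2 s.
2. the wide slide is out at its stop (value of joint wide_slide above 0.073 m), for 0.2 s.
At the end, for the whole second after the job is handed in: Both slides stand out at their stops (within 7 mm of the full 80 mm travel), at rest, and tape, jar and dowel are within 20 mm of where they stood (value of joint each of narrow_slide, wide_slide above 0.073 m and velocity of joint narrow_slide between -0.01 and 0.01 m/s and velocity of joint wide_slide between -0.01 and 0.01 m/s and distance of each of tape, jar, dowel from where it was at the start of the episode below 0.02 m); the robot touches nothing.
It fails at once if the wide slide is drawn more than 25 mm before the narrow one is out (value of joint wide_slide above 0.025 m and value of joint narrow_slide below 0.07 m).
It fails at once if a lip's rubber bumper is pressed or gripped (more than 3 N) (contact force between any of the fingers, the arm and narrow_bumper above 3 N or contact force between any of the fingers, the arm and wide_bumper above 3 N).
It fails at once if the tape roll, jar or dowel is moved more than 20 mm or tipped (distance of any of tape, jar, dowel from where it was at the start of the episode above 0.02 m or angle between any of jar, dowel's own z axis and vertical above 0.5 rad).
It also fails if it takes over 48 s, if anything falls off the work surface, if the arm or the gripper's body presses on something with over 40 N, if the wrist force passes 120 N, or if a joint passes its speed limit or range.

### The arm

A 6-joint arm with a two-finger parallel gripper is mounted at the origin on the work surface. World frame = base frame: x ahead of the robot, y to its left, z up, the work surface at z = 0. Lengths are in mm, angles in rad, forces in N, time in s.
With the tool pointing down it reaches from about 225 to 725 mm from the base axis. Payload 3.1 kg.
Tool frame: the origin (TCP) lies between the finger pads; the fingertips stand 22 mm ahead of it and the grasp point (between the pads) lies 3 mm ahead of it; x points along the fingers, z is the direction in which the jaws open and shut, and the axes are right-handed (so a half turn about x gives the same grasp; the last joint's range is limited). The gripper opens to 85 mm and grips with 20 to 120 N. Pads are 22 mm wide; open, the fingers measure 114 mm over their backs; the gripper's body (76 mm by 85 mm) begins 54 mm behind the grasp point. The pads swing forward as they close: fully open they stand 13 mm farther back than shut.
Start: joints at [1.094, 0.048, 0.099, 1.622, 0, 1.443], TCP at [179.436, 493.376, 253.312] pointing down, gripper open.
Joint ranges: [-2.91, 2.91], [-0.99, 1.94], [-1.21, 1.42], [-2.12, 2.29], [-1.49, 1.47], [-3.14, 3.14]. Speed limits (rad/s): [2.79, 2.79, 3.14, 3.14, 3.14, 3.14].

### API

Orientations are given as a unit quaternion [w, x, y, z].
In Python, from rig import monitor, get_image, ticket, search_frame, trace gives the robot as it stands.
- The arm moves only by the tool play_rows, never from a script. Its argument "moves" is a list of rows, each an object of numbers: "tx", "ty", "tz": the shift along the world's x, y, z in mm; "rx", "ry", "rz": the turn, a rotation vector about the world's x, y, z in degrees; "grip": the opening, from 0 (shut) to 1 (fully open). In form: [{"tx": .., "ty": .., "tz": .., "rx": .., "ry": .., "rz": .., "grip": ..}, ...]. A call has 1 to 5 rows; each row is the pose to reach, as a shift and turn from the pose commanded when the call began; what a row does not reach only later rows make up. A row lasts 1/8 s, in which the tool goes at most 62.5 mm and 10.7 degrees, less where a joint would pass 70% of its speed; a pose out of reach is approached as far as the arm can. A call with a gripper value outside its range is refused whole. The fingers move at their own pace and stop on an object; the grip force is fixed at half the most. Time passes only in rows, so rows that repeat a pose let the fingers close. It gives the time, the measured TCP pose, the force and the opening at its end, in the units of the state.
- monitor.observe(): the state, without advancing time (a new reading comes with each control period).
- get_image(name): name is "side" or "top" or "wrist"; returns a dict with "img" (400x640x3 uint8, red, green, blue), "K" (3x3 intrinsics, pixels), "k1" (the pictures are not rectified: a ray, as slopes to the right and down, at radius r is drawn at 1 + k1 r^2 times it, then the intrinsics apply), "cam_to_world" (4x4, takes a point from camera to world coordinates). Camera axes: x right, y up, looking along -z (the intrinsics and any distortion apply to the point x, -y, -z); pixel columns grow to the right and rows downward; lengths in mm; the calibration is good to about 2 mm. A picture is of the moment at which its call begins. There is no depth.
- ticket.hand_in(): hands the job in, once; it reports no verdict.
Trained networks look in the newest picture that a camera, given by its name, has taken for a name from the list of things; names that differ only in an ending like _2 or _b are one class to them, and where a whole thing is asked for, a point or a joint stands for the part that bears it (a point fixed in the world has none). Each returns a list of dicts, best first, with "conf" (0 to 1); they miss things now and then, are a little off and sometimes report something else, mostly with a low value. They report only what shows in the picture. A call takes as long as a camera call.
- search_frame(camera, thing): "centre" ([x, y, z] in mm, in world coordinates, good to about 4 mm: the middle of the surface that is visible of it).
- trace(camera, thing): "mask" (400x640 bool, what is visible of it).
The state is a dict: "time": time; "q": joint angles; "joint_vel": joint speeds; "joint_efforts": joint torques, N m; "tcp_pos": TCP position; "eef_rot": TCP orientation; "contact_force": force on the tool from outside, world axes, zero at the start; "wrist_torque": the same for the moment, N m; "gripper_width": finger opening in mm.
Only numpy, scipy, OpenCV 4.12 (cv2) and the standard library are available. Lean on these libraries where they do the work, as an engineer would, in place of code of your own. Each camera call takes 0.05 s, during which the arm holds its last target.

## Working session

There is one attempt and no reset: what is moved stays moved. The work goes in short steps, Python scripts to look and compute and a tool call to move; the robot and the scene stay as the last step left them, time stands still between calls to the robot, and variables do not carry over. Pictures are saved under pics/ and viewed, and the job is handed in when it is done.

Besides the shell and the picture viewer there is one more tool, called after "Emit:" as name([rows], argument=value, ...), one row to a line, values as JSON. play_rows: Moves the arm, as the interface text tells. Its arguments: {"type":"object","properties":{"moves":{"type":"array","items":{"type":"object","properties":{"tx":{"type":"number"},"ty":{"type":"number"},"tz":{"type":"number"},"rx":{"type":"number"},"ry":{"type":"number"},"rz":{"type":"number"},"grip":{"type":"number"}}}}},"required":["moves"]}

```bash
mkdir -p pics; ls
cat > s1.py <<'E'
from rig import monitor,get_image,search_frame,trace
import cv2,numpy as np
s=monitor.observe(); print(s['time'],s['tcp_pos'],s['eef_rot'],s['gripper_width'])
for c in ['top','side']:
    d=get_image(c); cv2.imwrite(f'pics/{c}0.png',d['img'][:,:,::-1])
    print(c,d['K'].tolist(),d['k1'],np.round(d['cam_to_world'],3).tolist())
    for t in ['mould','narrow_slide','narrow_lip','narrow_bumper','wide_slide','wide_lip','wide_bumper','tape','jar','dowel']:
        r=search_frame(c,t); print(t,[(np.round(x['centre']).tolist(),round(x['conf'],2)) for x in r[:2]])
E
python3 s1.py
```

```text
pics
0.0 [179.2022163  492.88210015 252.1209482 ] [ 0.57846278 -0.40602562  0.57990848  0.4052532 ] 85.34586544772355
top [[447.8597503482177, 0.0, 318.45059492227335], [0.0, 447.8597503482177, 193.51271570866058], [0.0, 0.0, 1.0]] -0.1262654716784165 [[-0.024, 0.992, -0.122, 499.741], [-0.999, -0.027, -0.02, 19.424], [-0.023, 0.121, 0.992, 1046.98], [0.0, 0.0, 0.0, 1.0]]
mould [([660.0, 130.0, 63.0], 0.74)]
narrow_slide [([585.0, 68.0, 50.0], 0.69)]
narrow_lip [([584.0, 71.0, 52.0], 0.64)]
narrow_bumper [([548.0, 59.0, 80.0], 0.68)]
wide_slide [([568.0, 205.0, 53.0], 0.97)]
wide_lip [([564.0, 212.0, 51.0], 0.97)]
wide_bumper [([528.0, 196.0, 83.0], 0.66)]
tape [([633.0, 380.0, 22.0], 0.81)]
jar [([650.0, -67.0, 75.0], 0.97), ([584.0, 70.0, 50.0], 0.42)]
dowel [([710.0, 170.0, 117.0], 0.52)]
side [[519.7130607229881, 0.0, 324.3647814713035], [0.0, 519.7130607229881, 198.92274409153632], [0.0, 0.0, 1.0]] -0.14785285807426918 [[-0.957, 0.188, -0.222, 367.331], [-0.291, -0.6, 0.745, 877.503], [0.007, 0.778, 0.628, 801.1], [0.0, 0.0, 0.0, 1.0]]
mould [([666.0, 221.0, 65.0], 0.88)]
narrow_slide [([578.0, 78.0, 47.0], 0.85)]
narrow_lip []
narrow_bumper [([542.0, 88.0, 67.0], 0.74), ([648.0, -48.0, 58.0], 0.49)]
wide_slide [([565.0, 221.0, 53.0], 0.83)]
wide_lip [([560.0, 220.0, 47.0], 0.74)]
wide_bumper [([527.0, 250.0, 73.0], 0.6), ([581.0, 80.0, 50.0], 0.59)]
tape [([630.0, 383.0, 23.0], 0.73)]
jar [([649.0, -51.0, 55.0], 0.93)]
dowel [([714.0, 178.0, 102.0], 0.75)]
```

View pics/top0.png

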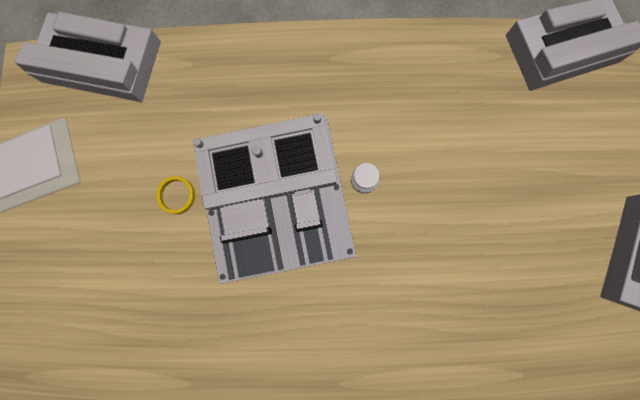

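View pics/side0.png

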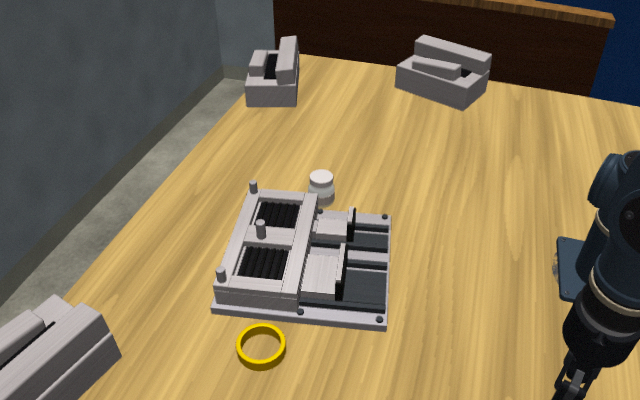

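The top picture shows the mould plate with corners near (193,140), (325,115), (355,257) and (219,282). The wide slide is on the left at about (245,218) and the narrow one on the right at about (307,210). Next I enlarge it to get a pose fit.

```bash
cat > h.py <<'E'
import numpy as np,cv2
from scipy.optimize import least_squares
def proj(d,P):
    P=np.atleast_2d(P).astype(float);T=np.linalg.inv(d['cam_to_world'])
    c=P@T[:3,:3].T+T[:3,3]; x=c[:,0]/-c[:,2]; y=-c[:,1]/-c[:,2]
    f=1+d['k1']*(x*x+y*y); K=d['K']
    return np.c_[K[0,0]*x*f+K[0,2],K[1,1]*y*f+K[1,2]]
def unproj(d,uv,z):
    def r(p): return (proj(d,[p[0],p[1],z])[0]-uv)
    return least_squares(r,[600,100]).x
E
python3 - <<'E'
from rig import get_image
import cv2,pickle
for c,(x0,y0,x1,y1),n in [('top',(150,100,400,300),3),('side',(200,160,400,360),4)]:
    d=get_image(c); pickle.dump(d,open(c+'0.pkl','wb'))
    im=d['img'][y0:y1,x0:x1,::-1]
    im=cv2.resize(im,None,fx=n if c=='top' else 3,fy=n if c=='top' else 3,interpolation=cv2.INTER_CUBIC)
    cv2.imwrite(f'pics/{c}z.png',im)
E
```

```text
(no output)
```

View pics/topz.png

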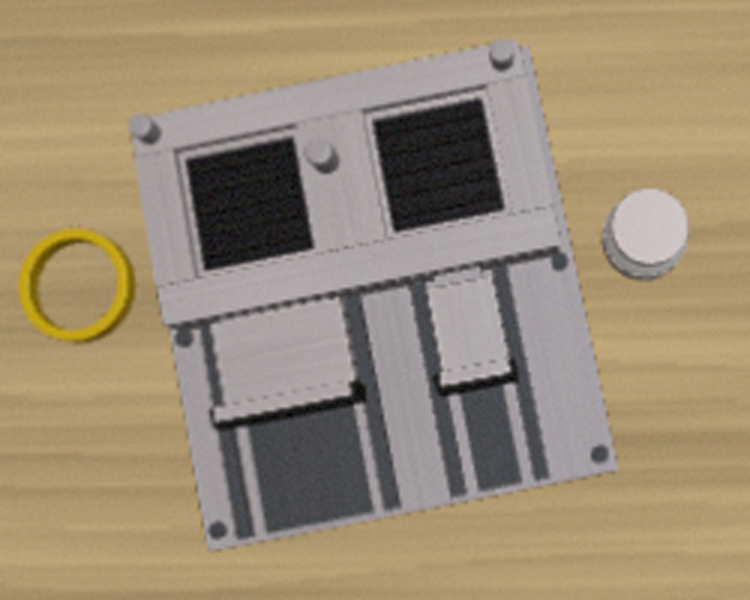

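View pics/sidez.png

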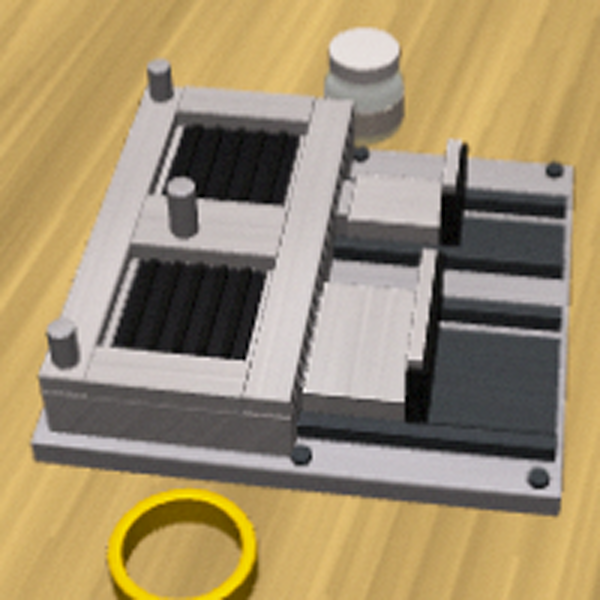

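```bash
cat > fit.py <<'E'
import pickle
from h import *
T=pickle.load(open('top0.pkl','rb'));S=pickle.load(open('side0.pkl','rb'))
ct=[(-170,160,20,210,550),(-170,-160,20,616,468),(0,150,75,168,326),(0,-150,75,558,248),(160,150,75,132,132),(160,-150,75,530,45),(145,135,105,143,124),(145,-135,105,501,50)]
cs=[(-170,160,20,558,497),(-170,-160,20,573,165),(170,160,20,35,442),(0,150,75,298,408),(0,-150,75,352,98),(160,150,75,42,378),(145,135,105,62,328),(145,-135,105,160,66)]
def W(p,X):
    c,s=np.cos(p[2]),np.sin(p[2]); X=np.array(X,float)
    return np.c_[p[0]+c*X[:,0]-s*X[:,1],p[1]+s*X[:,0]+c*X[:,1],X[:,2]]
ct=np.array(ct,float);cs=np.array(cs,float)
ut=ct[:,3:]/3+[150,100];us=cs[:,3:]/3+[200,160]
def res(p,w=(1,1)):
    return np.r_[w[0]*(proj(T,W(p,ct[:,:3]))-ut).ravel(),w[1]*(proj(S,W(p,cs[:,:3]))-us).ravel()]
if __name__=='__main__':
    for w in [(1,0),(0,1),(1,1)]:
        r=least_squares(res,[640,120,.2],args=(w,),x_scale=[10,10,.1],loss='soft_l1'); print(r.x); print(np.round(res(r.x).reshape(-1,2),1).tolist())
    p=r.x
    # lips inner top edge ends; also lip top edges from pics (world z=90): 
    def M(uv,d,z):
        q=unproj(d,np.array(uv),z)-p[:2]; c,s=np.cos(p[2]),np.sin(p[2]); return np.round([c*q[0]+s*q[1],-s*q[0]+c*q[1]],1)
    t=lambda a,b:(a/3+150,b/3+100)
    s=lambda a,b:(a/3+200,b/3+160)
    print('wide inner top: ',M(t(213,410),T,90),M(t(360,383),T,90),' narrow',M(t(440,377),T,90),M(t(512,362),T,90))
    print('wide outer top: ',M(t(216,424),T,90),M(t(362,395),T,90),' narrow',M(t(442,389),T,90),M(t(512,374),T,90))
    print('side wide top inner far',M(s(425,250),S,90),'narrow',M(s(448,142),S,90),M(s(465,142),S,90))
    print('dowel',M(t(322,150),T,115))
E
python3 fit.py
```

```text
[6.16910619e+02 1.43059817e+02 1.70303146e-01]
[[-0.5, 0.9], [1.4, 1.6], [-1.2, 0.2], [2.2, -0.3], [-0.2, -4.4], [-2.7, -1.8], [-0.3, 0.2], [1.4, 0.3], [2.1, -0.7], [1.7, -1.0], [-1.1, -1.5], [-1.6, -3.4], [2.1, -0.8], [-0.9, -2.6], [0.4, -2.0], [1.0, -1.9]]
[6.16436777e+02 1.46872447e+02 1.84193606e-01]
[[-0.9, 1.9], [0.6, 0.6], [-2.7, 1.3], [0.2, -1.0], [-2.7, -3.0], [-5.6, -2.2], [-2.8, 1.4], [-1.5, -0.1], [3.2, 0.1], [0.7, -0.7], [-1.0, 1.1], [-0.9, -1.7], [0.9, 0.2], [-0.8, -0.1], [0.4, 0.3], [-0.5, -0.4]]
[6.16742727e+02 1.45275157e+02 1.77860499e-01]
[[-0.8, 1.4], [0.9, 1.0], [-2.1, 0.8], [1.1, -0.7], [-1.6, -3.7], [-4.3, -2.1], [-1.7, 0.8], [-0.2, 0.0], [2.6, -0.2], [1.1, -0.8], [-1.1, -0.1], [-1.3, -2.5], [1.4, -0.3], [-0.9, -1.2], [0.3, -0.7], [0.1, -1.1]]
wide inner top:  [-67.7 119.5] [-69.8  11.6]  narrow [-77.  -45.4] [-76.9 -97.8]
wide outer top:  [-78.  119.2] [-78.5  11.8]  narrow [-85.7 -45.1] [-85.3 -96.1]
side wide top inner far [-67.6  24.2] narrow [-73.7 -88.3] [-85.7 -89.8]
dowel [96.6  4.3]
```

```bash
cat > st.py <<'E'
from rig import monitor
import numpy as np
from scipy.spatial.transform import Rotation as R
s=monitor.observe();w,x,y,z=s['eef_rot'];m=R.from_quat([x,y,z,w]).as_matrix()
print('t',round(s['time'],2),'tcp',np.round(s['tcp_pos'],1),'F',np.round(s['contact_force'],1),'w',round(s['gripper_width'],1),'q',np.round(s['q'],2))
print('axes x',m[:,0].round(3),'y',m[:,1].round(3),'z',m[:,2].round(3),'jaw yaw deg',np.degrees(np.arctan2(m[1,2],m[0,2])).round(2))
p=np.array([617,144.5]);a=.176;Rm=np.array([[np.cos(a),-np.sin(a)],[np.sin(a),np.cos(a)]])
print('tcp in mould',(Rm.T@(np.array(s['tcp_pos'])[:2]-p)).round(1),'wanted jaw yaw',np.degrees(a)+90)
for X in [(-40,-70),(-108,-70),(-155,-70),(-35,70)]: print(X,(Rm@np.array(X)+p).round(1))
E
python3 st.py
```

```text
t 1.2 tcp [179.5 493.4 253.3] F [ 0.   0.  -0.1] w 85.3 q [ 1.09  0.05  0.1   1.62 -0.    1.44]
axes x [ 0.  0. -1.] y [-0.94   0.342 -0.   ] z [0.342 0.94  0.   ] jaw yaw deg 70.02
tcp in mould [-369.7  420.1] wanted jaw yaw 100.08405719430249
(-40, -70) [589.9  68.6]
(-108, -70) [522.9  56.7]
(-155, -70) [476.7  48.4]
(-35, 70) [570.3 207.3]
```

Emit:
play_rows([
  {"tx": 40, "ty": -40, "rz": 6, "grip": 0},
  {"tx": 80, "ty": -80, "rz": 12, "grip": 0},
  {"tx": 120, "ty": -120, "rz": 18, "grip": 0},
  {"tx": 160, "ty": -160, "rz": 24, "grip": 0},
  {"tx": 200, "ty": -200, "rz": 30, "grip": 0},
])

```text
invalid input
```

```bash
python3 st.py
```

```text
t 1.2 tcp [179.5 493.4 253.3] F [ 0.   0.  -0.1] w 85.3 q [ 1.09  0.05  0.1   1.62 -0.    1.44]
axes x [ 0.  0. -1.] y [-0.94   0.342 -0.   ] z [0.342 0.94  0.   ] jaw yaw deg 70.02
tcp in mould [-369.7  420.1] wanted jaw yaw 100.08405719430249
(-40, -70) [589.9  68.6]
(-108, -70) [522.9  56.7]
(-155, -70) [476.7  48.4]
(-35, 70) [570.3 207.3]
```

Emit:
play_rows([
  {"tx": 40, "ty": -40, "tz": 0, "rx": 0, "ry": 0, "rz": 6, "grip": 0},
  {"tx": 80, "ty": -80, "tz": 0, "rx": 0, "ry": 0, "rz": 12, "grip": 0},
  {"tx": 120, "ty": -120, "tz": 0, "rx": 0, "ry": 0, "rz": 18, "grip": 0},
  {"tx": 160, "ty": -160, "tz": 0, "rx": 0, "ry": 0, "rz": 24, "grip": 0},
  {"tx": 200, "ty": -200, "tz": 0, "rx": 0, "ry": 0, "rz": 30, "grip": 0},
])

```text
time: 1.82
tcp_pos: [380.6, 292.0, 253.5]
eef_rot: [-0.454, 0.543, -0.453, -0.542]
contact_force: [0.8, 0.5, 0.6]
gripper_width: 0.2
```

```bash
python3 st.py
```

```text
t 1.82 tcp [380.6 292.  253.5] F [0.8 0.5 0.6] w 0.2 q [ 0.51 -0.07 -0.02  1.62  0.    0.34]
axes x [ 0.001  0.001 -1.   ] y [-0.984 -0.177 -0.001] z [-0.177  0.984  0.   ] jaw yaw deg 100.22
tcp in mould [-207.   186.6] wanted jaw yaw 100.08405719430249
(-40, -70) [589.9  68.6]
(-108, -70) [522.9  56.7]
(-155, -70) [476.7  48.4]
(-35, 70) [570.3 207.3]
```

Emit:
play_rows([
  {"tx": 42, "ty": -45, "tz": 0, "rx": 0, "ry": 0, "rz": 0, "grip": 0},
  {"tx": 84, "ty": -90, "tz": 0, "rx": 0, "ry": 0, "rz": 0, "grip": 0},
  {"tx": 126, "ty": -135, "tz": 0, "rx": 0, "ry": 0, "rz": 0, "grip": 0},
  {"tx": 168, "ty": -180, "tz": 0, "rx": 0, "ry": 0, "rz": 0, "grip": 0},
  {"tx": 209, "ty": -223, "tz": 0, "rx": 0, "ry": 0, "rz": 0, "grip": 0},
])

```text
time: 2.45
tcp_pos: [589.7, 68.6, 253.4]
eef_rot: [-0.455, 0.542, -0.454, -0.542]
contact_force: [0.4, 0.6, 0.3]
gripper_width: -0.1
```

Emit:
play_rows([
  {"tx": 0, "ty": 0, "tz": -40, "rx": 0, "ry": 0, "rz": 0, "grip": 0},
  {"tx": 0, "ty": 0, "tz": -80, "rx": 0, "ry": 0, "rz": 0, "grip": 0},
  {"tx": 0, "ty": 0, "tz": -110, "rx": 0, "ry": 0, "rz": 0, "grip": 0},
  {"tx": 0, "ty": 0, "tz": -110, "rx": 0, "ry": 0, "rz": 0, "grip": 0},
])

```text
time: 2.95
tcp_pos: [586.0, 70.2, 139.6]
eef_rot: [0.453, -0.54, 0.456, 0.544]
contact_force: [-0.3, -0.3, 0.9]
gripper_width: 0.1
```

```bash
cat > pic.py <<'E'
import sys,cv2
from rig import get_image
n=sys.argv[1]
for c,(x0,y0,x1,y1) in [('side',(200,160,400,360)),('wrist',(0,0,640,400))]:
    im=get_image(c)['img'][y0:y1,x0:x1,::-1]
    if c=='side': im=cv2.resize(im,None,fx=3,fy=3,interpolation=cv2.INTER_CUBIC)
    cv2.imwrite(f'pics/{c}{n}.png',im)
E
python3 st.py; python3 pic.py 1
```

```text
t 2.95 tcp [586.   70.2 139.6] F [-0.3 -0.3  0.9] w 0.1 q [ 0.01  0.23  0.07  1.42 -0.   -0.17]
axes x [-0.007 -0.    -1.   ] y [-0.985 -0.174  0.007] z [-0.174  0.985  0.001] jaw yaw deg 100.01
tcp in mould [-43.6 -67.7] wanted jaw yaw 100.08405719430249
(-40, -70) [589.9  68.6]
(-108, -70) [522.9  56.7]
(-155, -70) [476.7  48.4]
(-35, 70) [570.3 207.3]
```

View pics/side1.png

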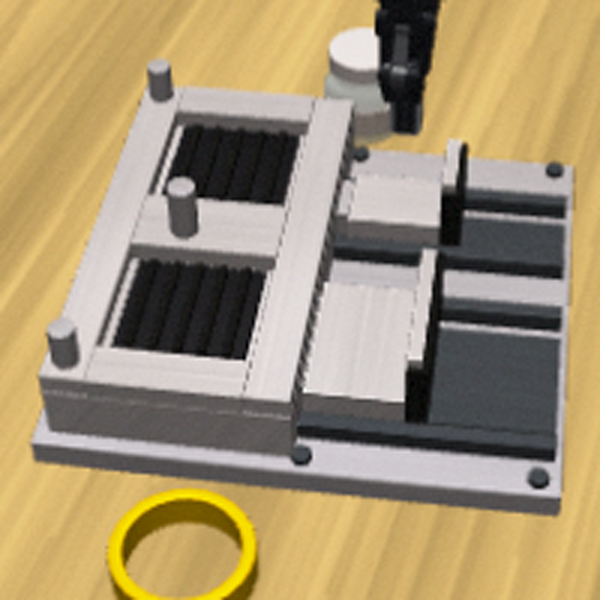

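View pics/wrist1.png

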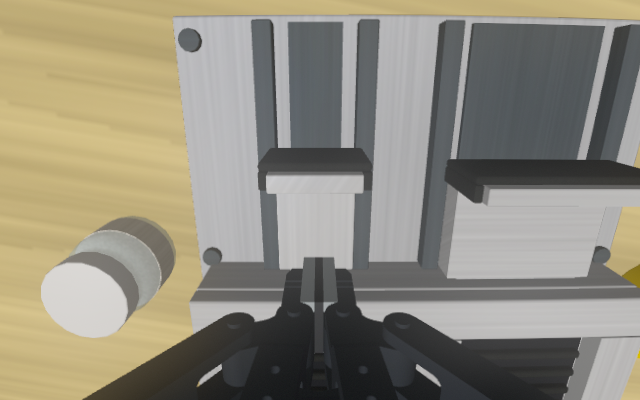

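Run:
```python
import pickle
from h import *
S=pickle.load(open('side0.pkl','rb'))
for z in (105,118): print(z,unproj(S,np.array([405/3+200,131/3+160]),z))
W=np.array([[586,70.2,z] for z in (118,105,95)]);print((proj(S,W)-[200,160])*3)
```

```text
105 [587.72412565  60.30035373]
118 [583.60817166  75.562     ]
[[403.81972803 125.64762879]
 [403.45528031 140.07253723]
 [403.17814341 151.02094512]]
```

The side view puts the fingertip at about z 115, directly over the narrow pocket, and the wrist view shows it centred on the slide at column 318. I'll descend into the pocket.

Emit:
play_rows([
  {"tx": 0, "ty": 0, "tz": -20, "rx": 0, "ry": 0, "rz": 0, "grip": 0},
  {"tx": 0, "ty": 0, "tz": -35, "rx": 0, "ry": 0, "rz": 0, "grip": 0},
  {"tx": 0, "ty": 0, "tz": -45, "rx": 0, "ry": 0, "rz": 0, "grip": 0},
  {"tx": 0, "ty": 0, "tz": -54, "rx": 0, "ry": 0, "rz": 0, "grip": 0},
  {"tx": 0, "ty": 0, "tz": -56, "rx": 0, "ry": 0, "rz": 0, "grip": 0},
])

```text
time: 3.68
tcp_pos: [588.1, 70.4, 86.7]
eef_rot: [0.454, -0.541, 0.455, 0.542]
contact_force: [0.1, -0.0, -0.1]
gripper_width: 0.5
```

```bash
python3 st.py; python3 pic.py 2
```

```text
t 3.67 tcp [588.1  70.4  86.7] F [ 0.1 -0.  -0.1] w 0.5 q [ 0.01  0.25 -0.01  1.31 -0.   -0.17]
axes x [-0.001 -0.    -1.   ] y [-0.985 -0.174  0.001] z [-0.174  0.985  0.   ] jaw yaw deg 100.01
tcp in mould [-41.5 -67.9] wanted jaw yaw 100.08405719430249
(-40, -70) [589.9  68.6]
(-108, -70) [522.9  56.7]
(-155, -70) [476.7  48.4]
(-35, 70) [570.3 207.3]
```

View pics/side2.png

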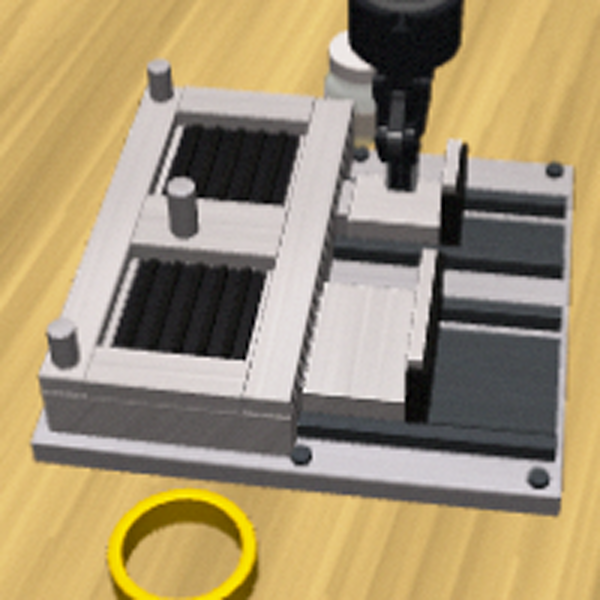

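View pics/wrist2.png

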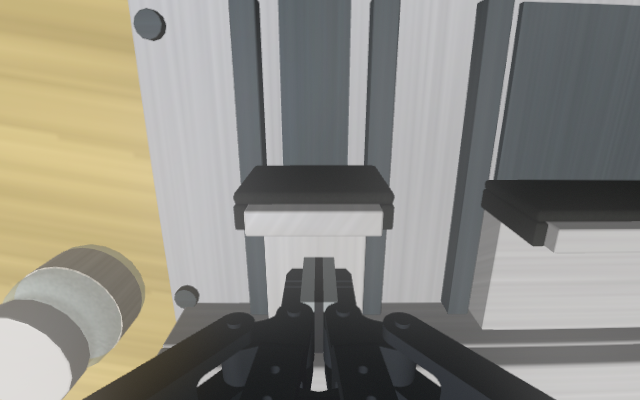

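The finger is inside the narrow pocket, centred and not touching anything. I'll pull along the rail towards (-0.985, -0.174).

Emit:
play_rows([
  {"tx": -10, "ty": -1.8, "tz": 0, "rx": 0, "ry": 0, "rz": 0, "grip": 0},
  {"tx": -19, "ty": -3.3, "tz": 0, "rx": 0, "ry": 0, "rz": 0, "grip": 0},
  {"tx": -25, "ty": -4.4, "tz": 0, "rx": 0, "ry": 0, "rz": 0, "grip": 0},
  {"tx": -32, "ty": -5.6, "tz": 0, "rx": 0, "ry": 0, "rz": 0, "grip": 0},
  {"tx": -39, "ty": -6.9, "tz": 0, "rx": 0, "ry": 0, "rz": 0, "grip": 0},
])

```text
time: 4.4
tcp_pos: [549.8, 63.6, 87.8]
eef_rot: [-0.455, 0.542, -0.454, -0.541]
contact_force: [5.4, 1.2, -1.6]
gripper_width: 0.1
```

```bash
python3 st.py|head -3; python3 pic.py 3
```

```text
t 4.4 tcp [549.8  63.6  87.8] F [ 5.4  1.2 -1.6] w 0.1 q [-0.01  0.15 -0.12  1.3   0.   -0.18]
axes x [ 0.002  0.    -1.   ] y [-0.985 -0.174 -0.002] z [-0.174  0.985  0.   ] jaw yaw deg 100.02
tcp in mould [-80.3 -67.9] wanted jaw yaw 100.08405719430249
```

View pics/wrist3.png

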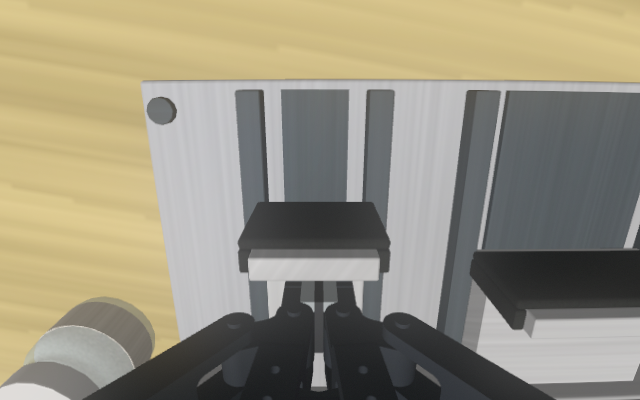

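The narrow slide is following at about 5.5 N and the fingertip sits behind its lip. I'll keep pulling.

Emit:
play_rows([
  {"tx": -9, "ty": -1.6, "tz": 0, "rx": 0, "ry": 0, "rz": 0, "grip": 0},
  {"tx": -18, "ty": -3.2, "tz": 0, "rx": 0, "ry": 0, "rz": 0, "grip": 0},
  {"tx": -27, "ty": -4.8, "tz": 0, "rx": 0, "ry": 0, "rz": 0, "grip": 0},
  {"tx": -36, "ty": -6.3, "tz": 0, "rx": 0, "ry": 0, "rz": 0, "grip": 0},
  {"tx": -43, "ty": -7.6, "tz": 0, "rx": 0, "ry": 0, "rz": 0, "grip": 0},
])

```text
time: 5.12
tcp_pos: [506.1, 55.8, 87.7]
eef_rot: [-0.455, 0.542, -0.454, -0.542]
contact_force: [3.5, 1.7, 1.3]
gripper_width: -0.0
```

Emit:
play_rows([
  {"tx": -4, "ty": -0.7, "tz": 0, "rx": 0, "ry": 0, "rz": 0, "grip": 0},
  {"tx": -7, "ty": -1.2, "tz": 0, "rx": 0, "ry": 0, "rz": 0, "grip": 0},
])

```text
time: 5.38
tcp_pos: [499.5, 54.6, 87.7]
eef_rot: [-0.455, 0.542, -0.454, -0.541]
contact_force: [4.4, 0.3, 2.2]
gripper_width: 0.2
```

```bash
python3 st.py|head -3
```

```text
t 5.38 tcp [499.5  54.6  87.7] F [4.4 0.3 2.2] w 0.2 q [-0.02  0.02 -0.26  1.29 -0.   -0.2 ]
axes x [ 0.001 -0.    -1.   ] y [-0.985 -0.174 -0.001] z [-0.174  0.985 -0.   ] jaw yaw deg 100.01
tcp in mould [-131.5  -68. ] wanted jaw yaw 100.08405719430249
```

Now 2 mm rows until the force rises at the stop.

Emit:
play_rows([
  {"tx": -2, "ty": -0.3, "tz": 0, "rx": 0, "ry": 0, "rz": 0, "grip": 0},
  {"tx": -3.5, "ty": -0.6, "tz": 0, "rx": 0, "ry": 0, "rz": 0, "grip": 0},
])

```text
time: 5.62
tcp_pos: [499.1, 54.5, 87.8]
eef_rot: [-0.456, 0.543, -0.452, -0.54]
contact_force: [11.5, 2.6, -4.2]
gripper_width: 0.2
```

Emit:
play_rows([
  {"tx": -1.5, "ty": -0.3, "tz": 0, "rx": 0, "ry": 0, "rz": 0, "grip": 0},
  {"tx": -2, "ty": -0.4, "tz": 0, "rx": 0, "ry": 0, "rz": 0, "grip": 0},
])

```text
time: 5.88
tcp_pos: [499.0, 54.5, 87.9]
eef_rot: [-0.458, 0.544, -0.451, -0.539]
contact_force: [16.3, 3.3, -7.4]
gripper_width: 0.4
```

```bash
python3 st.py|head -3;python3 pic.py 4
```

```text
t 5.88 tcp [499.   54.5  87.9] F [16.3  3.3 -7.4] w 0.4 q [-0.03  0.01 -0.27  1.28  0.   -0.2 ]
axes x [ 0.011  0.002 -1.   ] y [-0.985 -0.174 -0.011] z [-0.174  0.985  0.   ] jaw yaw deg 100.03
tcp in mould [-131.9  -68. ] wanted jaw yaw 100.08405719430249
```

View pics/side4.png

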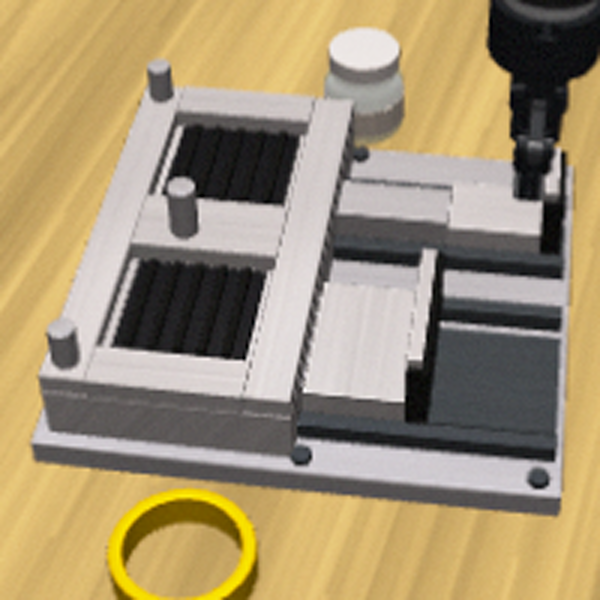

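The pull has stalled with the force rising, so the stop is reached. The side view shows the narrow lip out at about (553,200) and the wide one still home. I'll back off the lip, lift, and go over to the wide pocket.

Emit:
play_rows([
  {"tx": 12, "ty": 2, "tz": 0, "rx": 0, "ry": 0, "rz": 0, "grip": 0},
  {"tx": 27, "ty": 4.8, "tz": 0, "rx": 0, "ry": 0, "rz": 0, "grip": 0},
  {"tx": 27, "ty": 4.8, "tz": 0, "rx": 0, "ry": 0, "rz": 0, "grip": 0},
  {"tx": 27, "ty": 4.8, "tz": 35, "rx": 0, "ry": 0, "rz": 0, "grip": 0},
  {"tx": 27, "ty": 4.8, "tz": 65, "rx": 0, "ry": 0, "rz": 0, "grip": 0},
])

```text
time: 6.6
tcp_pos: [518.6, 58.3, 151.7]
eef_rot: [0.453, -0.54, 0.456, 0.543]
contact_force: [0.4, -1.0, 0.4]
gripper_width: -0.2
```

Emit:
play_rows([
  {"tx": 15, "ty": 50, "tz": 0, "rx": 0, "ry": 0, "rz": 0, "grip": 0},
  {"tx": 30, "ty": 100, "tz": 0, "rx": 0, "ry": 0, "rz": 0, "grip": 0},
  {"tx": 44, "ty": 148, "tz": 0, "rx": 0, "ry": 0, "rz": 0, "grip": 0},
  {"tx": 44, "ty": 148, "tz": 0, "rx": 0, "ry": 0, "rz": 0, "grip": 0},
])

```text
time: 7.1
tcp_pos: [563.3, 208.9, 150.7]
eef_rot: [0.452, -0.542, 0.454, 0.544]
contact_force: [-0.1, -0.3, -0.4]
gripper_width: 0.2
```

```bash
python3 st.py|head -3;python3 pic.py 5
```

```text
t 7.1 tcp [563.3 208.9 150.7] F [-0.1 -0.3 -0.4] w 0.2 q [0.24 0.25 0.12 1.45 0.   0.06]
axes x [-0.004 -0.001 -1.   ] y [-0.984 -0.178  0.004] z [-0.178  0.984 -0.   ] jaw yaw deg 100.27
tcp in mould [-41.6  72.8] wanted jaw yaw 100.08405719430249
```

View pics/side5.png

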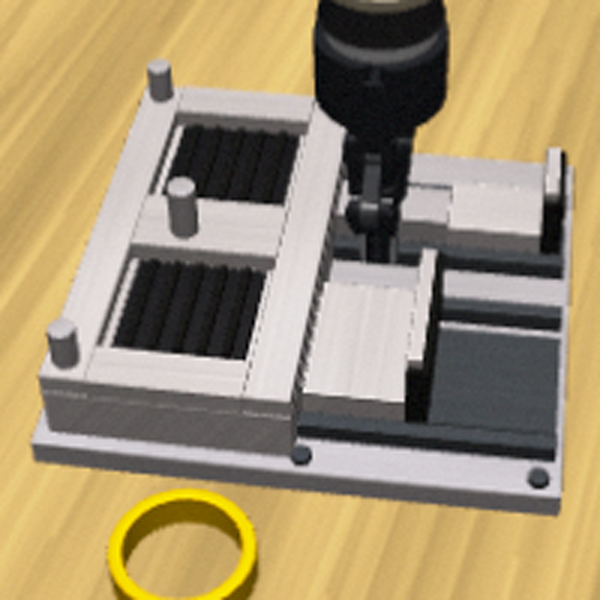

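View pics/wrist5.png

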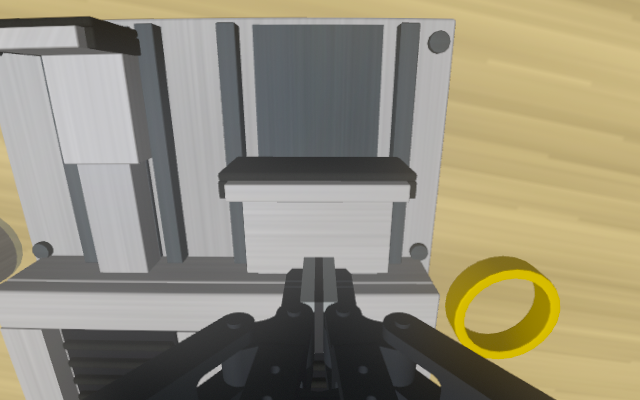

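The hand is centred over the wide pocket, with the tip at column 318 and the lip spanning 220–415. Descending.

Emit:
play_rows([
  {"tx": 0, "ty": 0, "tz": -20, "rx": 0, "ry": 0, "rz": 0, "grip": 0},
  {"tx": 0, "ty": 0, "tz": -40, "rx": 0, "ry": 0, "rz": 0, "grip": 0},
  {"tx": 0, "ty": 0, "tz": -55, "rx": 0, "ry": 0, "rz": 0, "grip": 0},
  {"tx": 0, "ty": 0, "tz": -64, "rx": 0, "ry": 0, "rz": 0, "grip": 0},
  {"tx": 0, "ty": 0, "tz": -64, "rx": 0, "ry": 0, "rz": 0, "grip": 0},
])

```text
time: 7.82
tcp_pos: [564.2, 205.8, 87.5]
eef_rot: [0.454, -0.541, 0.455, 0.542]
contact_force: [0.0, 0.4, -0.7]
gripper_width: -0.1
```

Emit:
play_rows([
  {"tx": -8, "ty": -1.4, "tz": 0, "rx": 0, "ry": 0, "rz": 0, "grip": 0},
  {"tx": -14, "ty": -2.5, "tz": 0, "rx": 0, "ry": 0, "rz": 0, "grip": 0},
  {"tx": -20, "ty": -3.5, "tz": 0, "rx": 0, "ry": 0, "rz": 0, "grip": 0},
  {"tx": -27, "ty": -4.8, "tz": 0, "rx": 0, "ry": 0, "rz": 0, "grip": 0},
  {"tx": -34, "ty": -6, "tz": 0, "rx": 0, "ry": 0, "rz": 0, "grip": 0},
])

```text
time: 8.45
tcp_pos: [531.6, 200.6, 89.3]
eef_rot: [-0.455, 0.542, -0.454, -0.541]
contact_force: [5.0, 0.5, 0.8]
gripper_width: 0.3
```

```bash
python3 st.py|head -3;python3 pic.py 6
```

```text
t 8.45 tcp [531.6 200.6  89.3] F [5.  0.5 0.8] w 0.3 q [ 0.24  0.18 -0.08  1.3  -0.    0.07]
axes x [ 0.003  0.001 -1.   ] y [-0.985 -0.174 -0.003] z [-0.174  0.985  0.   ] jaw yaw deg 100.02
tcp in mould [-74.2  70.2] wanted jaw yaw 100.08405719430249
```

View pics/wrist6.png

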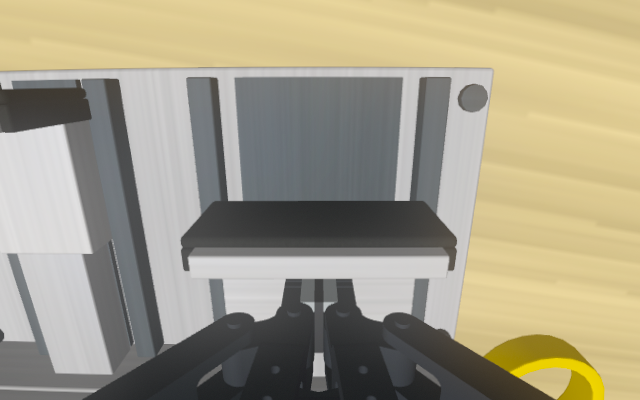

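The wide slide is following at about 5 N, with roughly 57 mm to go.

Emit:
play_rows([
  {"tx": -9, "ty": -1.6, "tz": 0, "rx": 0, "ry": 0, "rz": 0, "grip": 0},
  {"tx": -18, "ty": -3.2, "tz": 0, "rx": 0, "ry": 0, "rz": 0, "grip": 0},
  {"tx": -27, "ty": -4.8, "tz": 0, "rx": 0, "ry": 0, "rz": 0, "grip": 0},
  {"tx": -36, "ty": -6.3, "tz": 0, "rx": 0, "ry": 0, "rz": 0, "grip": 0},
  {"tx": -44, "ty": -7.7, "tz": 0, "rx": 0, "ry": 0, "rz": 0, "grip": 0},
])

```text
time: 9.18
tcp_pos: [486.8, 192.7, 89.0]
eef_rot: [-0.455, 0.542, -0.454, -0.541]
contact_force: [4.4, 1.8, 3.9]
gripper_width: -0.0
```

Emit:
play_rows([
  {"tx": -4, "ty": -0.7, "tz": 0, "rx": 0, "ry": 0, "rz": 0, "grip": 0},
  {"tx": -8, "ty": -1.4, "tz": 0, "rx": 0, "ry": 0, "rz": 0, "grip": 0},
  {"tx": -10, "ty": -1.8, "tz": 0, "rx": 0, "ry": 0, "rz": 0, "grip": 0},
])

```text
time: 9.55
tcp_pos: [476.6, 191.0, 88.2]
eef_rot: [0.454, -0.542, 0.455, 0.542]
contact_force: [4.0, 0.8, 2.5]
gripper_width: -0.0
```

Emit:
play_rows([
  {"tx": -2, "ty": -0.3, "tz": 0, "rx": 0, "ry": 0, "rz": 0, "grip": 0},
  {"tx": -4, "ty": -0.7, "tz": 0, "rx": 0, "ry": 0, "rz": 0, "grip": 0},
])

```text
time: 9.8
tcp_pos: [474.9, 190.6, 88.3]
eef_rot: [-0.456, 0.543, -0.453, -0.541]
contact_force: [10.5, 1.7, -1.7]
gripper_width: 0.1
```

```bash
python3 st.py|head -3
```

```text
t 9.8 tcp [474.9 190.6  88.3] F [10.5  1.7 -1.7] w 0.1 q [ 0.25  0.04 -0.24  1.29 -0.    0.08]
axes x [ 0.004  0.001 -1.   ] y [-0.985 -0.174 -0.004] z [-0.174  0.985  0.   ] jaw yaw deg 100.0
tcp in mould [-131.8   70.3] wanted jaw yaw 100.08405719430249
```

The pull stalled at mould x -131.8, the same as the narrow slide (-131.9). A small extra pull to confirm, then back off and lift.

Emit:
play_rows([
  {"tx": -2, "ty": -0.3, "tz": 0, "rx": 0, "ry": 0, "rz": 0, "grip": 0},
  {"tx": -2, "ty": -0.3, "tz": 0, "rx": 0, "ry": 0, "rz": 0, "grip": 0},
])

```text
time: 10.05
tcp_pos: [474.9, 190.6, 88.4]
eef_rot: [-0.457, 0.544, -0.452, -0.54]
contact_force: [13.1, 3.4, -4.7]
gripper_width: -0.0
```

Emit:
play_rows([
  {"tx": 12, "ty": 2, "tz": 0, "rx": 0, "ry": 0, "rz": 0, "grip": 0},
  {"tx": 27, "ty": 4.8, "tz": 0, "rx": 0, "ry": 0, "rz": 0, "grip": 0},
  {"tx": 27, "ty": 4.8, "tz": 0, "rx": 0, "ry": 0, "rz": 0, "grip": 0},
  {"tx": 27, "ty": 4.8, "tz": 35, "rx": 0, "ry": 0, "rz": 0, "grip": 0},
  {"tx": 27, "ty": 4.8, "tz": 80, "rx": 0, "ry": 0, "rz": 0, "grip": 0},
])

```text
time: 10.68
tcp_pos: [494.5, 194.1, 166.0]
eef_rot: [0.452, -0.54, 0.457, 0.544]
contact_force: [0.4, 1.0, 0.7]
gripper_width: -0.2
```

Emit:
play_rows([
  {"tx": 0, "ty": 0, "tz": 40, "rx": 0, "ry": 0, "rz": 0, "grip": 0},
  {"tx": -30, "ty": 20, "tz": 80, "rx": 0, "ry": 0, "rz": 0, "grip": 0},
  {"tx": -80, "ty": 40, "tz": 100, "rx": 0, "ry": 0, "rz": 0, "grip": 0},
  {"tx": -120, "ty": 60, "tz": 100, "rx": 0, "ry": 0, "rz": 0, "grip": 0},
  {"tx": -120, "ty": 60, "tz": 100, "rx": 0, "ry": 0, "rz": 0, "grip": 0},
])

```text
time: 11.3
tcp_pos: [374.4, 255.3, 268.2]
eef_rot: [0.453, -0.542, 0.454, 0.543]
contact_force: [0.3, 0.1, -0.5]
gripper_width: -0.0
```

```bash
python3 st.py|head -3;python3 pic.py 7
python3 - <<'E'
from rig import get_image,search_frame
import cv2,numpy as np
im=get_image('top')['img'][100:300,150:400,::-1]
cv2.imwrite('pics/top7.png',cv2.resize(im,None,fx=3,fy=3,interpolation=cv2.INTER_CUBIC))
for t in ['tape','jar','dowel']:
  for c in ['top','side']: print(t,c,[np.round(r['centre']) for r in search_frame(c,t)[:1]])
E
```

```text
t 11.3 tcp [374.4 255.3 268.2] F [ 0.3  0.1 -0.5] w -0.0 q [ 0.45 -0.13 -0.04  1.66  0.    0.27]
axes x [-0.003 -0.001 -1.   ] y [-0.984 -0.178  0.003] z [-0.178  0.984 -0.   ] jaw yaw deg 100.24
tcp in mould [-219.4  151.5] wanted jaw yaw 100.08405719430249
tape top [array([633., 379.,  26.])]
tape side [array([629., 381.,  25.])]
jar top [array([651., -68.,  75.])]
jar side []
dowel top []
dowel side [array([647., -46.,  57.])]
```

View pics/side7.png

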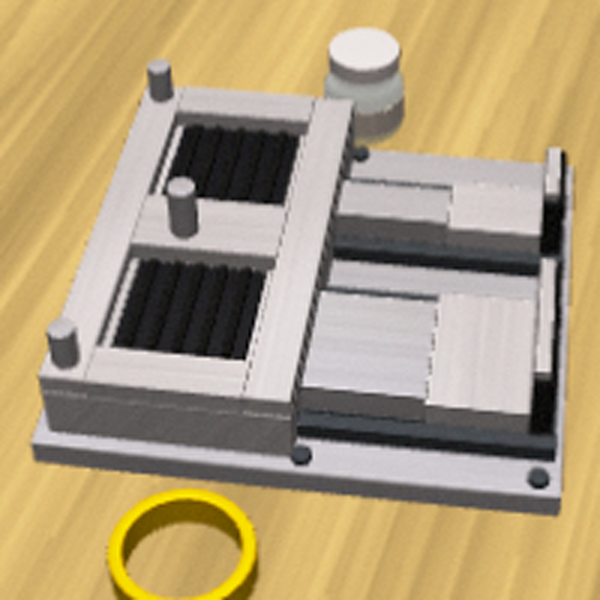

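View pics/top7.png

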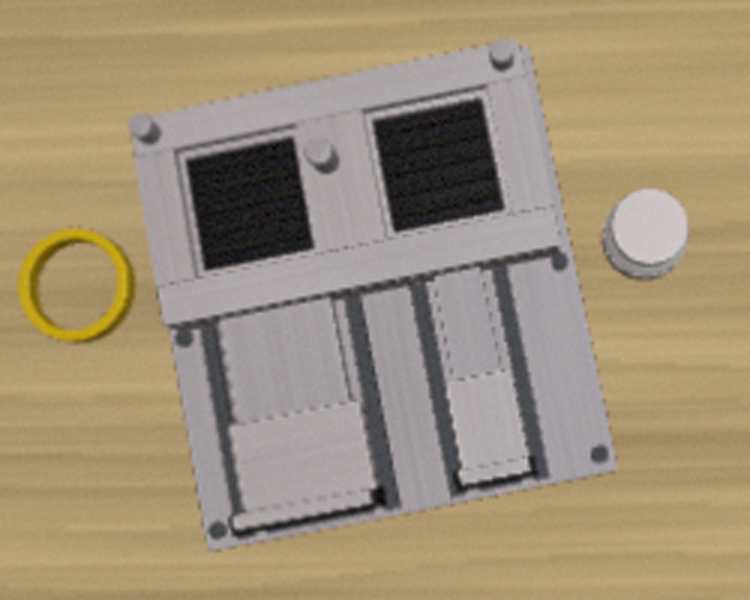

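Both lips are level near the plate's front edge, and the tape, jar and dowel sit at the same pixels as before. I'll do a numeric check, then hand in.

Run:
```python
import pickle
from h import *
T=pickle.load(open('top0.pkl','rb'));p=np.array([616.7,145.3,.178])
for uv in [(235,516),(375,490),(460,474),(528,460)]:
    q=unproj(T,np.array(uv)/3+[150,100],90)-p[:2];c,s=np.cos(p[2]),np.sin(p[2]);print(uv,np.round([c*q[0]+s*q[1],-s*q[0]+c*q[1]],1))
from rig import monitor,ticket
s=monitor.observe();print(s['time'],s['contact_force'])
print(ticket.hand_in())
```

```text
(235, 516) [-145.   117.6]
(375, 490) [-146.3   15.6]
(460, 474) [-147.2  -45.8]
(528, 460) [-147.2  -94.9]
11.75 [ 0.86120618 -0.11586543 -0.01270392]
the job is handed in; nothing more can be done
None
```

I drew the narrow slide out to its stop first, then the wide one. Both times I used the shut fingertips behind the inner face of the lip. The job was handed in at about 11.8 s of robot time, and the hand-in reports no verdict.

- **Slides:** both pulls stalled at the same place along the rails (tool at -131.9 and -131.8 mm in the mould frame) while the force rose to about 17 N and 13 N. The last top picture puts the lips' inner edges at -145 to -147 mm, against an expected -146 mm at full travel.
- **Bumpers:** I never gripped the lips and kept the fingertips inside the pockets, off the rubber.
- **Bystanders:** the tape, jar and dowel look unmoved in both final pictures.
    - The networks found the tape (both cameras) and the jar (top camera) within about 2 mm of where they started.
    - They missed the jar in the final side picture, missed the dowel in the top one, and mislabelled what looks like the jar as the dowel in the side one. The dowel is therefore checked by eye only, and it sits at the same pixels as at the start.
- **Hand:** it is clear of everything, about 270 mm up and in front of the mould, with the force reading below 1 N.

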